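# Reset the hanging scale and hang the refill basket on its hook

## Task

The refill counter's hanging scale has tripped. While its hook is empty, reset the trip lever on its supply box by pushing it fully off (to the box's front) and then fully on (to its rear); then hang the wire basket with its two jars by the middle of its handle on the scale's hook and leave it hanging free, level and still. Keep both jars standing in the basket and do not shove or tip the other things on the counter.

Things in the scene. Friction and masses are not known exactly. Their poses are not given: they have to be found in the camera images.
- scale: hanging scale, fixed on the left or right half. Origin: on the table, 85 mm behind its hook's seat; the hook points along its own -x (roughly to the robot). Foot 120 x 120 x 14 mm, x = -30 to 90; column 30 x 40 mm; white housing 85 mm wide (y), x = 2 to 58, z = 155 to 215 mm, black display in front. Hook: flat steel strap, 28 mm wide (y), 8 mm thick, level, out of the housing at y = 0. Nothing is higher than 216 mm
- hook_seat (a point): middle of the hook's flat level upper side, 190 mm above the table, where the handle rests; axes as the scale. The level part runs from the housing (87 mm behind) to the upturned free end (18 mm in front)
- hook_tip (a point): top of the hook's upturned free end, 216 mm above the table, 33 mm ahead of the seat (scale's -x), leaning outwards; the handle must pass over this end, hook below the bar, to get onto the hook
- switch_box: the scale's supply box, grey, fixed in the other half, 120 mm long (x), 80 mm wide (y), 45 mm high, a black paddle lever standing out of its top. Origin: centre of its underside; front is its own -x (roughly to the robot), a cable gland marks the rear, +x
- trip (a joint): the paddle's angle, rad: 0 = fully off (leaning 0.5 rad to the box's front), 0.5 = upright, 1.0 = fully on (leaning 0.5 rad to its rear); it starts tripped, about half-way. It turns about the box's y axis at x = 0, 40 mm above the table; friction 0.1 Nm (about 1.5 N at its top), no spring, hard stops
- trip_tip (a point): middle of the paddle's top edge, 90 mm from its pivot: 130 mm above the table when upright. The paddle is a plain flat bar, 14 mm thick and 36 mm wide
- basket: steel-wire basket with two white jars in it, 85 mm (x) by 140 mm (y), sides 55 mm high; a rigid wooden bar handle along its y on flat uprights at both ends (inner faces y = +-65 mm). Bar 14 mm thick (x), 16 mm high, underside 144 mm, top 160 mm above the basket's underside. Origin: centre of the underside. 0.44 kg with jars, +-25 per cent; 70 mm free between jar lids and bar
- handle_mid (a point): centre of the handle bar, 152 mm above the basket's underside; y runs along the bar. The hook belongs under this middle part, so the bar is best held to one side of it, about 40 mm away
- jar1: one white jar standing loose in the basket, 62 mm diameter, 70 mm high; origin: centre of its underside
- jar2: the other, equal jar in the basket; origin: centre of its underside
- amber_bottle: a tall amber glass bottle with a paper label, 72 mm diameter, 190 mm high; a bystander, loose on the table; origin: centre of its underside
- white_bottle: a tall white bottle with a black cap, 72 mm diameter, 190 mm high; a bystander, loose on the table; origin: centre of its underside
- brush: a round wooden scrub brush, 52 mm diameter, 78 mm high; a bystander, loose on the table; origin: centre of its underside
- tin: a low round tin, 70 mm diameter, 45 mm high; a bystander, loose on the table; origin: centre of its underside
- sprayer: a black trigger spray head lying down, about 125 mm long, 60 mm wide, 30 mm high; a bystander, loose on the table; origin: centre of its underside
- cream_jar: a small jar, 60 mm diameter, 55 mm high, standing behind the switch box; a bystander, loose on the table; origin: centre of its underside
- sample_bottle: a small amber bottle, 48 mm diameter, 120 mm high, standing at the left rear of the scale's foot; a bystander, loose on the table; origin: centre of its underside
Mind the look-alikes: they are no part of the job. Leave any purple or red look-alike of the jar1 alone.

How it is judged:
By the outcome, as a careful person would: the job done as asked, in the order asked, and still so for the second after the job is handed in, with the robot touching nothing.
It also fails if it takes over 69 s, if anything falls off the work surface, if the arm or the gripper's body presses on something with over 40 N, if the wrist force passes 120 N, or if a joint passes its speed limit or range.

## Robot

A 6-joint arm with a two-finger parallel gripper is mounted at the origin on the work surface. World frame = base frame: x ahead of the robot, y to its left, z up, the work surface at z = 0. Lengths are in m, angles in rad, forces in N, time in s.
With the tool pointing down it reaches from about 0.375 to 0.75 m from the base axis. Payload 9 kg.
Tool frame: the origin (TCP) lies on the centre line of the jaws, within the pads' length; the fingertips stand 8 mm ahead of it and the grasp point (between the pads) lies 11 mm behind it; x points along the fingers, y is the direction in which the jaws open and shut, and the axes are right-handed (so a half turn about x gives the same grasp; the last joint's range is limited). The gripper opens to 85 mm and grips with 20 to 120 N. Pads are 22 mm wide; open, the fingers measure 114 mm over their backs; the gripper's body (76 mm by 85 mm) begins 54 mm behind the grasp point. The pads swing forward as they close: fully open they stand 13 mm farther back than shut.
Start: joints at [-1.453, 0.104, 0.097, 1.564, 0, 1.353], TCP at [0.198, -0.567, 0.239] pointing down, gripper open.
Joint ranges: [-2.99, 2.99], [-0.84, 1.86], [-1.1, 1.16], [-1.84, 2.11], [-1.51, 1.56], [-3.14, 3.14]. Speed limits (rad/s): [2.22, 2.22, 2.57, 3.14, 3.14, 3.14].

## Interface

Orientations are given as a unit quaternion [x, y, z, w].
In Python, from cell import ctrl, cams, order gives the robot as it stands.
- The arm moves only by the tool play_rows, never from a script. Its argument "moves" is a list of rows, each an object with "fingers": the closure, from -1 (fully open) to 1 (shut); "linear": the shift along the world's x, y, z in cm, a list of three; "spin": the turn about the world's z in rad. In form: [{"fingers": fingers, "linear": [x, y, z], "spin": spin}, ...]. A call has 1 to 8 rows; each row shifts and turns the commanded pose from where the row before left it; what a row does not reach is not made up. A row lasts 1/12 s, in which the tool goes at most 41.7 mm and 7.16 degrees, less where a joint would pass 70% of its speed; a pose out of reach is approached as far as the arm can. A call is refused whole if a number of a shift passes 4.17 or a number of a turn 0.125, either way. A call with a gripper value outside its range is refused whole. The fingers move at their own pace and stop on an object; "grip_force" is the grip in N (left out, the last holds). Time passes only in rows, so rows that do not move let the fingers close. It gives the time, the measured TCP pose, the force and the opening at its end, in the units of the state.
- ctrl.get_obs(): the state, without advancing time (a new reading comes with each control period).
- cams.get_image(name): name is "scene" or "side" or "wrist"; returns a dict with "color" (480x640x3 uint8, red, green, blue), "z_map" (480x640 float32, m along the optical axis (not along the pixel's ray), 0 where there is no reading), "mtx" (3x3 intrinsics, pixels), "k1" (the pictures are not rectified: a ray, as slopes to the right and down, at radius r is drawn at 1 + k1 r^2 times it, then the intrinsics apply), "rvec" (rotation vector, rad) and "tvec" (3), from world to camera coordinates, as OpenCV has them; the wrist camera has in their place "hand_eye" (4x4, takes a point from camera to tool coordinates, whose origin is the TCP and whose axes are the tool frame's). Camera axes: x right, y down, z forward; pixel columns grow to the right and rows downward; lengths in m; the calibration is good to about 2 mm. A picture is of the moment at which its call begins: read the wrist's pose just before it.
- order.job_done(): hands the job in, once; it reports no verdict.
The state is a dict: "clock": time; "joint_pos": joint angles; "dq": joint speeds; "tau": joint torques, N m; "eef_pos": TCP position; "eef_rot": TCP orientation; "contact_force": force on the tool from outside, world axes, zero at the start; "ft_torque": the same for the moment, N m; "width": finger opening in m.
Only numpy, scipy, OpenCV 4.12 (cv2) and the standard library are available. Lean on these libraries where they do the work, as an engineer would, in place of code of your own. Each camera call takes 0.05 s, during which the arm holds its last target.

## Working session

There is one attempt and no reset: what is moved stays moved. The work goes in short steps, Python scripts to look and compute and a tool call to move; the robot and the scene stay as the last step left them, time stands still between calls to the robot, and variables do not carry over. Pictures are saved under pics/ and viewed, and the job is handed in when it is done.

Besides the shell and the picture viewer there is one more tool, called after "Call:" by a JSON object that holds its "fn" and its "kwargs". play_rows: Moves the arm, as the interface text tells. Its arguments: {"type":"object","properties":{"moves":{"type":"array","items":{"type":"object","properties":{"fingers":{"type":"number"},"linear":{"type":"array","items":{"type":"number"}},"spin":{"type":"number"}}}},"grip_force":{"type":"number"}},"required":["moves"]}

```bash
mkdir -p pics; ls; cat > h.py <<'E'
import numpy as np, cv2
from cell import ctrl, cams, order
def snap(n,fn=None):
    d=cams.get_image(n)
    if fn: cv2.imwrite('pics/'+fn+'.png',d['color'][:,:,::-1])
    return d
E
python3 - <<'E'
from h import *
o=ctrl.get_obs(); print(o)
for n in('scene','side','wrist'):
    d=snap(n,n+'0'); print(n,d['mtx'],d['k1'],d.get('rvec'),d.get('tvec'),d.get('hand_eye'))
    np.savez('d_%s0.npz'%n,**{k:v for k,v in d.items() if v is not None})
E
```

```text
pics
{'clock': 0.0, 'joint_pos': array([-1.45269401e+00,  1.04687478e-01,  9.64276035e-02,  1.56391217e+00,
        2.12915650e-05,  1.35308236e+00]), 'dq': array([-2.23353473e-05, -2.17507106e-04,  7.58185684e-06, -1.85530152e-03,
       -5.58129776e-04,  6.33481435e-04]), 'tau': array([-1.28880929e-03, -5.56924152e+01,  5.03655338e+01,  1.66494580e-02,
       -3.22069936e-04,  8.47099670e-06]), 'eef_pos': array([ 0.19768996, -0.5661353 ,  0.23850632]), 'eef_rot': array([ 0.69719396,  0.11865726, -0.6971305 ,  0.11768644]), 'contact_force': array([-0.66711302,  0.0908427 ,  0.07267319]), 'ft_torque': array([ 0.00093849, -0.0285707 , -0.00430009]), 'width': 0.08567670464531572}
scene [[433.03696003   0.         323.23541079]
 [  0.         433.03696003 236.95262315]
 [  0.           0.           1.        ]] 0.006964019862675437 [ 1.5994711   1.86454386 -0.82350789] [ 0.07189052 -0.28101435  1.49453158] None
side [[614.46661067   0.         318.76191073]
 [  0.         614.46661067 240.01293945]
 [  0.           0.           1.        ]] -0.14506975881248949 [ 0.76027897 -2.63477405  1.03697547] [0.50660313 0.29503049 1.25108805] None
wrist [[343.80703343   0.         324.02877158]
 [  0.         343.80703343 237.65301705]
 [  0.           0.           1.        ]] -0.05455199665880497 None None [[-9.48564937e-04 -3.03556696e-01  9.52812905e-01 -1.34842943e-01]
 [ 9.99999549e-01 -2.52238109e-04  9.15180659e-04  7.08651418e-05]
 [-3.74734916e-05  9.52813344e-01  3.03556799e-01 -7.73756420e-02]
 [ 0.00000000e+00  0.00000000e+00  0.00000000e+00  1.00000000e+00]]
```

View pics/scene0.png

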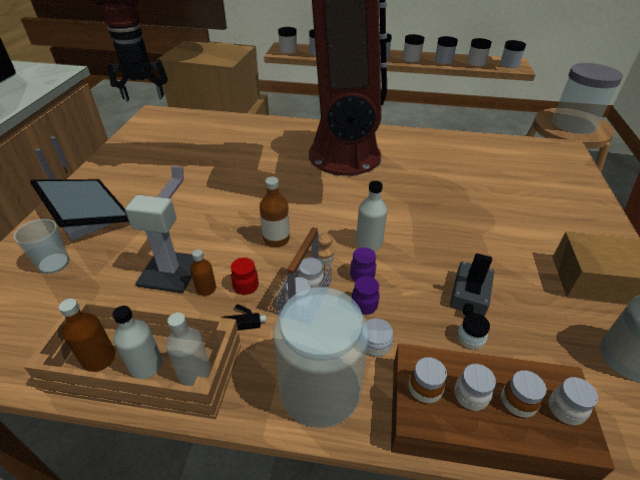

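View pics/side0.png

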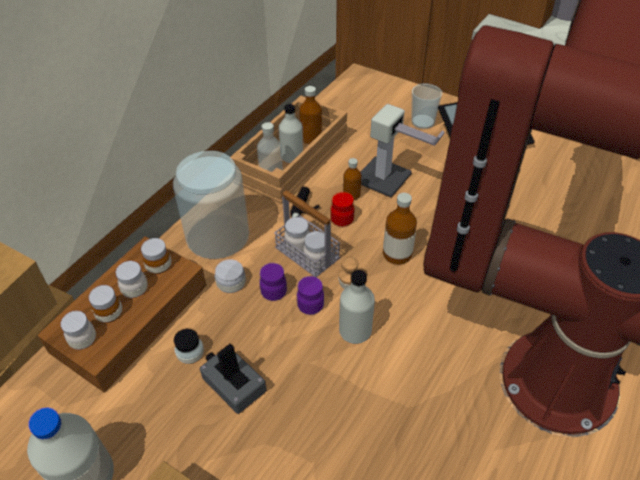

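View pics/wrist0.png

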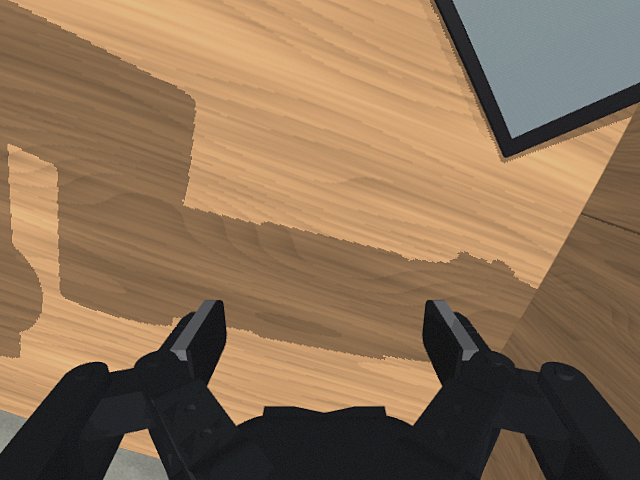

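The scene camera faces the robot. It shows the scale at (160,240), the box and paddle at (475,285), and the basket at (305,270) with its handle running from (290,262) to (315,235). I'll zoom in and build a point cloud.

```bash
cat >> h.py <<'E'
def load(n): return dict(np.load('d_%s.npz'%n))
def rays(d,px):
    px=np.asarray(px,float).reshape(-1,1,2); K=d['mtx']
    q=((px[:,0]-[K[0,2],K[1,2]])/[K[0,0],K[1,1]]); u=q.copy()
    for _ in range(20): u=q/(1+float(d['k1'])*(u**2).sum(1,keepdims=True))
    return np.c_[u,np.ones(len(u))]
def pose(d,o=None):
    # camera->world R, t
    if 'rvec' in d and d['rvec'] is not None:
        R=cv2.Rodrigues(np.asarray(d['rvec'],float))[0]; return R.T,-R.T@np.asarray(d['tvec']).ravel()
    from scipy.spatial.transform import Rotation as Ro
    T=np.asarray(d['hand_eye']); Rt=Ro.from_quat(o['eef_rot']).as_matrix()
    return Rt@T[:3,:3], Rt@T[:3,3]+o['eef_pos']
def cloud(d,o=None):
    v,u=np.mgrid[0:480,0:640]; r=rays(d,np.c_[u.ravel(),v.ravel()])
    R,t=pose(d,o); P=(r*d['z_map'].reshape(-1,1))@R.T+t
    P[d['z_map'].ravel()==0]=np.nan
    return P.reshape(480,640,3)
def toplane(d,px,z,o=None):
    R,t=pose(d,o); w=rays(d,px)@R.T; s=(z-t[2])/w[:,2]; return t+w*s[:,None]
def proj(d,X,o=None):
    R,t=pose(d,o); c=(np.asarray(X,float).reshape(-1,3)-t)@R; u=c[:,:2]/c[:,2:]
    u=u*(1+float(d['k1'])*(u**2).sum(1,keepdims=True)); K=d['mtx']; return u*[K[0,0],K[1,1]]+[K[0,2],K[1,2]]
E
python3 - <<'E'
from h import *
s=load('scene0');c=s['color'][:,:,::-1]
a=cv2.resize(c[160:360,120:400],None,fx=2.8,fy=2.8,interpolation=3);cv2.imwrite('pics/a.png',a)
b=cv2.resize(c[230:360,430:530],None,fx=4,fy=4,interpolation=3);cv2.imwrite('pics/b.png',b)
P=cloud(s)
for n,p in dict(housing=(152,203),foot=(150,278),hooktip=(180,172),amber=(272,182),white=(376,186),brush=(327,240),sample=(198,255),tin=(378,330),spr=(250,320),cream=(475,322),padtop=(482,258),box=(460,290),barfar=(313,233),barnear=(290,264),red=(244,265),pur1=(364,255),pur2=(366,283),jarglass=(322,310),table=(200,340)).items(): print(n,P[p[1],p[0]].round(3))
E
```

```text
housing [ 0.62  -0.355  0.215]
foot [ 0.659 -0.394  0.016]
hooktip [ 0.481 -0.351  0.204]
amber [ 0.467 -0.13   0.191]
white [0.443 0.117 0.192]
brush [0.523 0.013 0.075]
sample [ 0.666 -0.252  0.121]
tin [0.75  0.152 0.048]
spr [ 0.751 -0.121  0.028]
cream [0.703 0.35  0.055]
padtop [0.584 0.361 0.127]
box [0.611 0.329 0.048]
barfar [ 0.6   -0.009  0.162]
barnear [ 0.701 -0.039  0.161]
red [ 0.634 -0.164  0.072]
pur1 [0.559 0.106 0.074]
pur2 [0.645 0.117 0.071]
jarglass [0.854 0.049 0.221]
table [ 0.874 -0.171  0.118]
```

View pics/a.png

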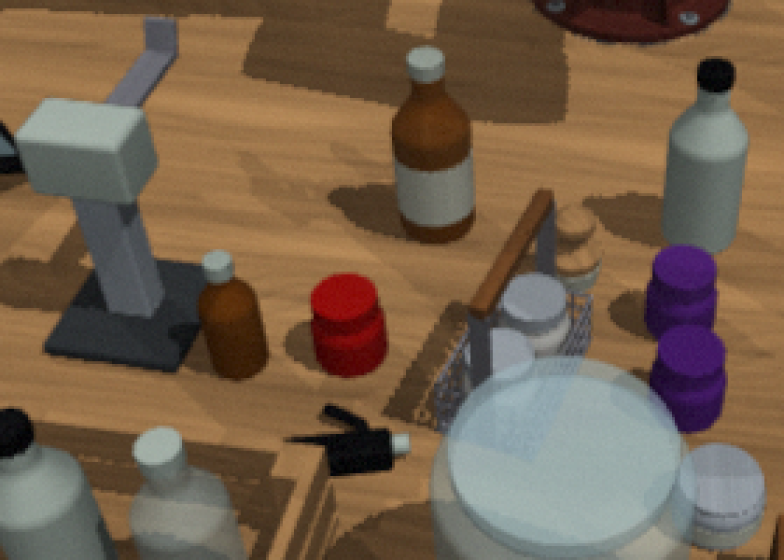

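View pics/b.png

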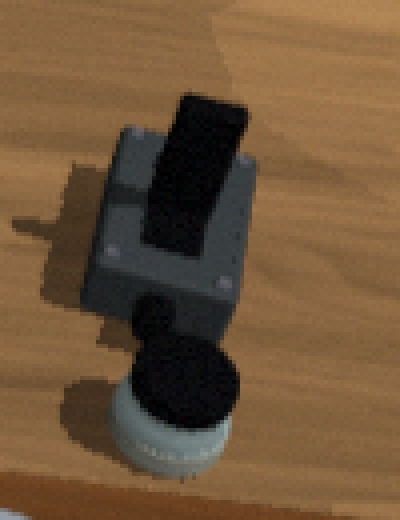

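The basket is the wire one at scene (305,270), with two white jars. Look-alikes to leave alone:
- red jar (244,275)
- purple jars (364,265) and (366,295)
- white tin (378,335)
- tray jars (430–575,385)
- crate bottles (85–190,340)

Next come the exact fits.

```bash
python3 - <<'E'
from h import *
for cam in('scene0','side0'):
    s=load(cam);P=cloud(s);Q=P.reshape(-1,3)
    hsv=cv2.cvtColor(s['color'],cv2.COLOR_RGB2HSV).reshape(-1,3)
    def sel(x0,x1,y0,y1,z0,z1): 
        with np.errstate(all='ignore'): return (Q[:,0]>x0)&(Q[:,0]<x1)&(Q[:,1]>y0)&(Q[:,1]<y1)&(Q[:,2]>z0)&(Q[:,2]<z1)
    def rect(m,n):
        q=Q[m]; 
        if len(q)<5: print(cam,n,len(q));return
        r=cv2.minAreaRect(q[:,:2].astype(np.float32)*1000);print(cam,n,len(q),[np.round(x,1) for x in r],'meanz',q[:,2].mean().round(4), 'x',np.percentile(q[:,0],[2,98]).round(3),'y',np.percentile(q[:,1],[2,98]).round(3))
        print('   box',cv2.boxPoints(r).round(0).tolist())
    rect(sel(.55,.7,-.45,-.27,.205,.225),'housingtop')
    rect(sel(.4,.575,-.45,-.27,.18,.196),'strap')
    rect(sel(.4,.575,-.45,-.27,.198,.225),'tip')
    rect(sel(.5,.72,-.45,-.28,.008,.02),'foot')
    rect(sel(.5,.75,-.1,.08,.15,.17),'bar')
    rect(sel(.5,.75,-.1,.08,.074,.085),'jarlids')
    rect(sel(.5,.69,.26,.43,.040,.052),'boxtop')
    rect(sel(.5,.69,.26,.43,.06,.14),'paddle')
    rect(sel(.5,.69,.26,.43,.119,.14),'padtop')
    for n,b in dict(amber=(.4,.53,-.2,-.06),white=(.38,.5,.05,.18),brush=(.48,.57,-.03,.05),sample=(.62,.71,-.29,-.21),cream=(.66,.75,.3,.4),red=(.58,.68,-.2,-.12),p1=(.5,.6,.07,.15),p2=(.6,.7,.07,.16)).items():
        m=sel(*b,.02,.25); rect(m,n)
        print('   zmax',np.nanmax(Q[m][:,2]) if m.any() else 0)
E
```

```text
scene0 housingtop 790 [array([ 622.1, -362.6]), array([57.6, 88.4]), np.float64(0.5)] meanz 0.2149 x [0.599 0.649] y [-0.403 -0.32 ]
   box [[593.0, -319.0], [594.0, -407.0], [651.0, -406.0], [651.0, -318.0]]
scene0 strap 296 [array([ 523., -359.]), array([29.1, 86.3]), np.float64(89.3)] meanz 0.1916 x [0.484 0.566] y [-0.373 -0.346]
   box [[480.0, -373.0], [566.0, -374.0], [566.0, -345.0], [480.0, -344.0]]
scene0 tip 108 [array([ 478.4, -358. ]), array([15.4, 27.7]), np.float64(6.1)] meanz 0.2082 x [0.472 0.485] y [-0.371 -0.345]
   box [[469.0, -345.0], [472.0, -373.0], [487.0, -371.0], [485.0, -343.0]]
scene0 foot 1316 [array([ 623.1, -363. ]), array([121.3, 121. ]), np.float64(89.4)] meanz 0.0152 x [0.568 0.682] y [-0.42  -0.305]
   box [[562.0, -423.0], [683.0, -424.0], [684.0, -303.0], [563.0, -302.0]]
scene0 bar 409 [array([647.9, -21.8]), array([ 15.8, 140.2]), np.float64(78.0)] meanz 0.1596 x [0.582 0.715] y [-0.04  -0.003]
   box [[578.0, -15.0], [715.0, -44.0], [718.0, -29.0], [581.0, 0.0]]
scene0 jarlids 582 [array([608. ,  -9.9]), array([ 52.3, 222.2]), np.float64(75.1)
[... 5424 characters left out ...]
.0]]
   zmax 0.06173709897532076
side0 red 608 [array([ 632.6, -162.6]), array([61.1, 60.3]), np.float64(33.1)] meanz 0.055 x [0.604 0.658] y [-0.188 -0.134]
   box [[591.0, -154.0], [623.0, -205.0], [675.0, -171.0], [642.0, -121.0]]
   zmax 0.07657674761492927
side0 p1 793 [array([553.2, 110.2]), array([61.4, 58.6]), np.float64(39.3)] meanz 0.0572 x [0.526 0.579] y [0.086 0.138]
   box [[511.0, 113.0], [548.0, 68.0], [596.0, 107.0], [558.0, 152.0]]
   zmax 0.07750930660086186
side0 p2 766 [array([646.2, 122.5]), array([59.5, 62. ]), np.float64(13.4)] meanz 0.0569 x [0.619 0.672] y [0.097 0.151]
   box [[610.0, 146.0], [624.0, 86.0], [682.0, 99.0], [668.0, 160.0]]
   zmax 0.07796470358830998
```

```bash
python3 - <<'E'
from h import *
from scipy.spatial.transform import Rotation as Ro
R=Ro.from_quat(ctrl.get_obs()['eef_rot']).as_matrix();print(R.round(3), 'jaw yaw',np.arctan2(R[1,1],R[0,1]))
s=load('side0');P=cloud(s);Q=P.reshape(-1,3)
m=(Q[:,2]>.19)&(Q[:,2]<.23)
# heights map of tablets etc near scale
for b in [(.3,.5,-.6,-.43),(.3,.46,-.43,-.2),(.75,.95,-.05,.15)]:
    for cam in('scene0','side0'):
        q=cloud(load(cam)).reshape(-1,3); k=(q[:,0]>b[0])&(q[:,0]<b[1])&(q[:,1]>b[2])&(q[:,1]<b[3])&(q[:,2]>.015)
        print(b,cam,k.sum(),q[k].min(0).round(3) if k.any() else '',q[k].max(0).round(3) if k.any() else '')
E
```

```text
[[-0.     0.33  -0.944]
 [ 0.001 -0.944 -0.33 ]
 [-1.    -0.001 -0.   ]] jaw yaw -1.2350085219320905
(0.3, 0.5, -0.6, -0.43) scene0 320 [ 0.416 -0.6    0.023] [ 0.5   -0.54   0.059]
(0.3, 0.5, -0.6, -0.43) side0 0  
(0.3, 0.46, -0.43, -0.2) scene0 0  
(0.3, 0.46, -0.43, -0.2) side0 0  
(0.75, 0.95, -0.05, 0.15) scene0 10783 [ 0.75  -0.03   0.015] [0.95  0.15  0.225]
(0.75, 0.95, -0.05, 0.15) side0 6369 [ 0.75  -0.021  0.015] [0.941 0.15  0.227]
```

Call:
{"fn": "play_rows", "kwargs": {"moves": [{"fingers":0.0,"linear":[1.5,2,1],"spin":0.1},{"fingers":0.0,"linear":[2,3,1],"spin":0.1},{"fingers":0.0,"linear":[2,3.2,1],"spin":0.1},{"fingers":0.0,"linear":[2,3.3,1],"spin":0.1}]}}

```text
clock: 0.48
eef_pos: [0.273, -0.4502, 0.2792]
eef_rot: [0.659, 0.256, -0.659, 0.255]
contact_force: [1.3, -0.4, 0.8]
width: 0.0428
```

Call:
{"fn": "play_rows", "kwargs": {"moves": [{"linear":[3,2.5,1],"spin":0.1},{"linear":[3,2.8,1],"spin":0.1},{"linear":[2.8,3,0],"spin":0.1},{"linear":[2.5,3.2,0],"spin":0.1},{"linear":[2.5,3.2,0],"spin":0.1},{"linear":[2.2,3.4,0],"spin":0.1},{"linear":[2,3.6,0]},{"linear":[2,3.6,0]}]}}

```text
invalid input at $.moves[0]: expected keys fingers, linear, spin
```

Call:
{"fn": "play_rows", "kwargs": {"moves": [{"linear":[1.5,3.8,0]},{"linear":[1,3.9,0]},{"linear":[0.5,4,0]},{"linear":[0,4,0]},{"linear":[0,4,0]},{"linear":[0,4,0]},{"linear":[0,4,0]},{"linear":[0.5,3.8,0]}]}}

```text
invalid input at $.moves[0]: expected keys fingers, linear, spin
```

```bash
cat >> h.py <<'E'
def st():
    from scipy.spatial.transform import Rotation as Ro
    o=ctrl.get_obs();R=Ro.from_quat(o['eef_rot']).as_matrix()
    print('t',round(o['clock'],2),'p',o['eef_pos'].round(4),'jaw',np.arctan2(R[1,1],R[0,1]).round(3),'q',o['joint_pos'].round(2),'F',o['contact_force'].round(1),'M',o['ft_torque'].round(2),'w',round(o['width'],4)); return o
E
python3 -c "
from h import *
st()"
```

```text
t 0.48 p [ 0.273  -0.4502  0.2792] jaw -0.831 q [-1.27 -0.11 -0.04  1.64  0.    1.13] F [ 1.3 -0.4  0.8] M [-0.02 -0.08 -0.02] w 0.0428
```

Call:
{"fn": "play_rows", "kwargs": {"moves": [{"fingers":0,"linear":[3,2.5,1],"spin":0.1},{"fingers":0,"linear":[3,2.8,1],"spin":0.1},{"fingers":0,"linear":[2.8,3,0],"spin":0.1},{"fingers":0,"linear":[2.5,3.2,0],"spin":0.1},{"fingers":0,"linear":[2.5,3.2,0],"spin":0.1},{"fingers":0,"linear":[2.2,3.4,0],"spin":0.1},{"fingers":0,"linear":[2,3.6,0],"spin":0},{"fingers":0,"linear":[2,3.6,0],"spin":0}]}}

```text
clock: 1.15
eef_pos: [0.4729, -0.1969, 0.299]
eef_rot: [0.555, 0.438, -0.555, 0.438]
contact_force: [0.8, -0.0, 0.8]
width: 0.0429
```

Call:
{"fn": "play_rows", "kwargs": {"moves": [{"fingers":0,"linear":[1.5,3.8,0],"spin":0},{"fingers":0,"linear":[1,3.9,0],"spin":0},{"fingers":0,"linear":[0.5,4,0],"spin":0},{"fingers":0,"linear":[0,4,0],"spin":0},{"fingers":0,"linear":[0,4,0],"spin":0},{"fingers":0,"linear":[0,4,0],"spin":0},{"fingers":0,"linear":[0,4,0],"spin":0},{"fingers":0,"linear":[0.5,3.8,0],"spin":0}]}}

```text
clock: 1.82
eef_pos: [0.5065, 0.1184, 0.2994]
eef_rot: [0.555, 0.438, -0.555, 0.438]
contact_force: [0.2, -1.2, 0.4]
width: 0.0425
```

```bash
python3 -c "
from h import *
st()"
```

```text
t 1.82 p [0.5065 0.1184 0.2994] jaw -0.235 q [-0.02 -0.12 -0.01  1.67  0.    1.78] F [ 0.2 -1.2  0.4] M [ 0.01 -0.03 -0.01] w 0.0425
```

Call:
{"fn": "play_rows", "kwargs": {"moves": [{"fingers":0,"linear":[1,4,0],"spin":0},{"fingers":0,"linear":[1,4,0],"spin":0},{"fingers":0,"linear":[1,4,0],"spin":0},{"fingers":0,"linear":[1,4,-1],"spin":0},{"fingers":0,"linear":[1,4,-2],"spin":0},{"fingers":0,"linear":[1,3,-2],"spin":0},{"fingers":0,"linear":[1,1.6,-2],"spin":0},{"fingers":0,"linear":[0,0,0],"spin":0}]}}

```text
clock: 2.48
eef_pos: [0.575, 0.3603, 0.2246]
eef_rot: [-0.552, -0.44, 0.557, -0.438]
contact_force: [-1.2, -0.5, -1.3]
width: 0.0428
```

```bash
python3 - <<'E'
from h import *
o=st();d=snap('wrist','w1');P=cloud(d,o).reshape(-1,3)
for z0,z1,n in((.12,.14,'padtop'),(.042,.05,'boxtop')):
    m=(P[:,0]>.48)&(P[:,0]<.665)&(P[:,1]>.27)&(P[:,1]<.45)&(P[:,2]>z0)&(P[:,2]<z1)
    r=cv2.minAreaRect(P[m][:,:2].astype(np.float32)*1000);print(n,m.sum(),r,P[m].mean(0))
E
```

```text
t 2.48 p [0.575  0.3603 0.2246] jaw -0.232 q [0.37 0.36 0.36 1.58 0.   2.17] F [-1.2 -0.5 -1.3] M [-0.04  0.07 -0.01] w 0.0428
padtop 953 ((579.532470703125, 364.0150451660156), (35.6839714050293, 14.229995727539062), 77.81793975830078) [0.57996591 0.36577871 0.12902876]
boxtop 8923 ((575.318115234375, 365.42095947265625), (78.39386749267578, 118.1203842163086), 76.90152740478516) [0.57579447 0.36872996 0.04580088]
```

View pics/w1.png

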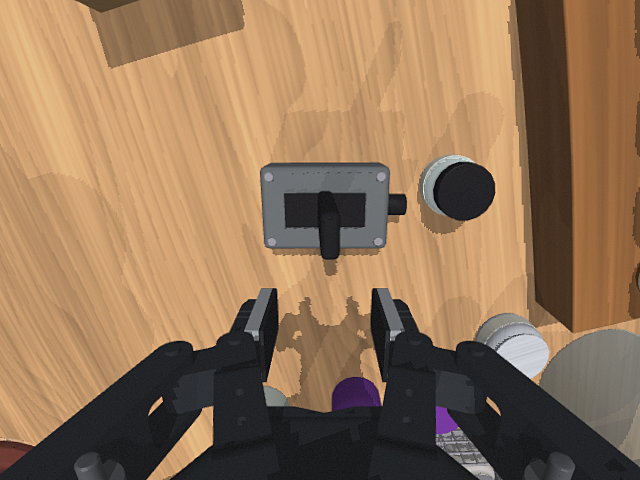

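Call:
{"fn": "play_rows", "kwargs": {"moves": [{"fingers":0,"linear":[0,0.5,-2.5],"spin":0},{"fingers":0,"linear":[0,0,-3],"spin":0},{"fingers":0,"linear":[0,0,-3],"spin":0},{"fingers":0,"linear":[0,0,-2.5],"spin":0},{"fingers":0,"linear":[0,0,-1.8],"spin":0},{"fingers":0,"linear":[0,0,0],"spin":0}]}}

```text
clock: 3.03
eef_pos: [0.5742, 0.361, 0.0996]
eef_rot: [-0.553, -0.438, 0.557, -0.437]
contact_force: [-0.8, -0.2, 0.5]
width: 0.0427
```

Call:
{"fn": "play_rows", "kwargs": {"moves": [{"fingers":0,"linear":[-1,0.2,0],"spin":0},{"fingers":0,"linear":[-1,0.25,0],"spin":0},{"fingers":0,"linear":[-0.8,0.2,0],"spin":0},{"fingers":0,"linear":[-0.6,0.1,0],"spin":0},{"fingers":0,"linear":[0,0,0],"spin":0}]}}

```text
clock: 3.45
eef_pos: [0.542, 0.3706, 0.105]
eef_rot: [0.556, 0.438, -0.554, 0.438]
contact_force: [-0.1, 0.8, 1.1]
width: 0.0425
```

```bash
python3 - <<'E'
from h import *
o=st()
E
```

```text
t 3.45 p [0.542  0.3706 0.105 ] jaw -0.235 q [0.4  0.29 0.06 1.34 0.   2.21] F [-0.1  0.8  1.1] M [0.03 0.01 0.  ] w 0.0425
```

Call:
{"fn": "play_rows", "kwargs": {"moves": [{"fingers":0,"linear":[0,0,0],"spin":0},{"fingers":0,"linear":[-0.4,0.1,-0.5],"spin":0},{"fingers":0,"linear":[-0.3,0.1,0],"spin":0},{"fingers":0,"linear":[0,0,0],"spin":0}]}}

```text
clock: 3.78
eef_pos: [0.5347, 0.3723, 0.0977]
eef_rot: [-0.555, -0.438, 0.555, -0.438]
contact_force: [0.3, 0.1, -0.1]
width: 0.0425
```

```bash
cat >> h.py <<'E'
def pad(cam,fn=None):
    d=snap(cam,fn);P=cloud(d).reshape(-1,3);u=np.array([.974,-.227]);w=np.array([.227,.974])
    a=(P[:,:2]-[.5753,.3654])@u;b=(P[:,:2]-[.5753,.3654])@w
    dark=(d['color'].reshape(-1,3).max(1)<45)
    for z in(.06,.07,.08,.09,.1,.11,.12):
        m=(abs(b)<22)&(abs(b)<.016)&(abs(a)<.07)&(abs(P[:,2]-z)<.005)&dark
        if m.any(): print(cam,z,m.sum(),'along x mm',(np.percentile(a[m],[5,50,95])*1000).round(1))
E
python3 - <<'E'
from h import *
o=st();pad('side','s2');pad('scene','c2')
c=cv2.imread('pics/s2.png')[300:430,160:300];cv2.imwrite('pics/s2c.png',cv2.resize(c,None,fx=4,fy=4))
c=cv2.imread('pics/c2.png')[200:360,400:560];cv2.imwrite('pics/c2c.png',cv2.resize(c,None,fx=3.5,fy=3.5))
E
```

```text
t 3.78 p [0.5347 0.3723 0.0977] jaw -0.235 q [ 0.41  0.28  0.04  1.33 -0.    2.21] F [ 0.3  0.1 -0.1] M [-0.01 -0.21 -0.04] w 0.0425
side 0.06 1 along x mm [-16. -16. -16.]
side 0.07 1 along x mm [-22.6 -22.6 -22.6]
side 0.09 3 along x mm [-32.8 -20.8 -20. ]
side 0.1 24 along x mm [-21.7 -19.1 -17. ]
side 0.11 21 along x mm [-46.5 -19.3 -18.1]
side 0.12 60 along x mm [-47.1 -41.8 -19. ]
scene 0.06 72 along x mm [-7.1 -2.7  1.8]
scene 0.07 68 along x mm [-11.9  -8.   -2.8]
scene 0.08 74 along x mm [-17.3 -12.9  -8.8]
scene 0.09 44 along x mm [-21.4 -17.3 -13.5]
scene 0.1 38 along x mm [-28.  -20.9  -7. ]
scene 0.11 37 along x mm [-62.2  -7.6  -4.8]
scene 0.12 34 along x mm [-36.6  -8.1  -5.7]
```

View pics/s2c.png

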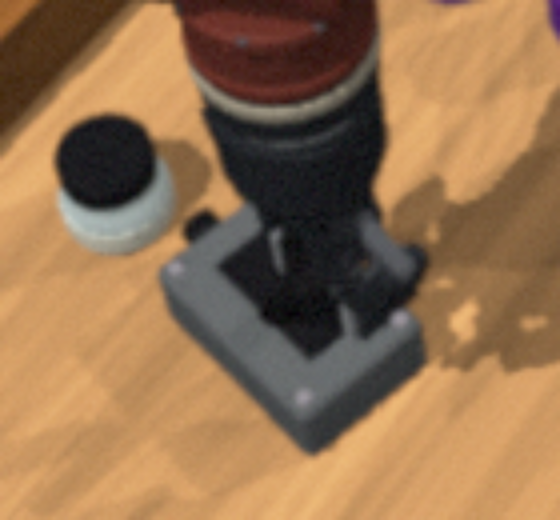

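View pics/c2c.png

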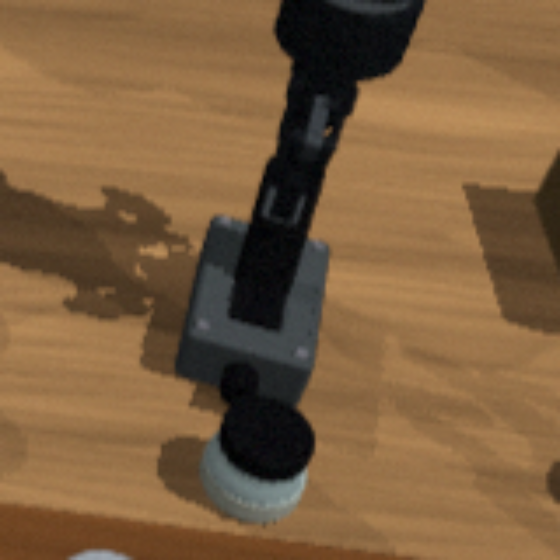

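Call:
{"fn": "play_rows", "kwargs": {"moves": [{"fingers":0,"linear":[-0.3,0.1,0],"spin":0},{"fingers":0,"linear":[-0.3,0.05,0],"spin":0},{"fingers":0,"linear":[-0.2,0.05,0],"spin":0},{"fingers":0,"linear":[0,0,0],"spin":0}]}}

```text
clock: 4.22
eef_pos: [0.532, 0.3733, 0.1001]
eef_rot: [0.558, 0.435, -0.553, 0.44]
contact_force: [19.2, -5.8, -1.1]
width: 0.0425
```

```bash
python3 - <<'E'
from h import *
o=st();pad('scene','c3')
E
```

```text
t 4.22 p [0.532  0.3733 0.1001] jaw -0.237 q [ 0.41  0.26  0.02  1.32 -0.01  2.22] F [19.2 -5.8 -1.1] M [-1.11 -3.94  0.  ] w 0.0425
scene 0.06 73 along x mm [-7.3 -1.7  2.1]
scene 0.07 72 along x mm [-12.3  -8.4  -3.9]
scene 0.08 74 along x mm [-18.  -14.2  -9.8]
scene 0.09 58 along x mm [-22.6 -18.2 -14.7]
scene 0.1 34 along x mm [-28.8 -23.  -11.5]
scene 0.11 40 along x mm [-64.8 -18.4  -8.8]
scene 0.12 39 along x mm [-36.9 -11.5  -7.3]
```

Call:
{"fn": "play_rows", "kwargs": {"moves": [{"fingers":0,"linear":[1,-0.2,0],"spin":0},{"fingers":0,"linear":[1.5,-0.35,0],"spin":0},{"fingers":0,"linear":[1.5,-0.35,0],"spin":0},{"fingers":0,"linear":[1.5,-0.35,0],"spin":0},{"fingers":0,"linear":[1.3,-0.3,0],"spin":0},{"fingers":0,"linear":[1.2,-0.25,0],"spin":0},{"fingers":0,"linear":[0.8,-0.2,0],"spin":0},{"fingers":0,"linear":[0,0,0],"spin":0}]}}

```text
clock: 4.93
eef_pos: [0.6153, 0.354, 0.0973]
eef_rot: [-0.555, -0.438, 0.556, -0.437]
contact_force: [-0.3, -0.2, 0.3]
width: 0.0426
```

Call:
{"fn": "play_rows", "kwargs": {"moves": [{"fingers":0,"linear":[0.3,-0.1,0],"spin":0},{"fingers":0,"linear":[0.2,-0.05,0],"spin":0},{"fingers":0,"linear":[0,0,0],"spin":0}]}}

```text
clock: 5.18
eef_pos: [0.6164, 0.3539, 0.0971]
eef_rot: [-0.553, -0.44, 0.557, -0.437]
contact_force: [-14.4, 3.3, 3.4]
width: 0.0429
```

```bash
python3 - <<'E'
from h import *
o=st();pad('side','s4')
E
```

```text
t 5.18 p [0.6164 0.3539 0.0971] jaw -0.233 q [0.34 0.47 0.27 1.38 0.   2.14] F [-14.4   3.3   3.4] M [0.7  3.21 0.01] w 0.0429
side 0.06 76 along x mm [-2.7  2.9  7.1]
side 0.07 78 along x mm [ 4.9  8.2 12.6]
side 0.08 76 along x mm [ 9.4 13.7 17.5]
side 0.09 29 along x mm [14.3 18.1 47.8]
side 0.1 44 along x mm [ 8.7 26.8 65.2]
side 0.11 51 along x mm [ 7.3 31.8 65.1]
side 0.12 54 along x mm [31.4 38.5 65.6]
```

Call:
{"fn": "play_rows", "kwargs": {"moves": [{"fingers":0,"linear":[0.2,-0.05,0],"spin":0},{"fingers":0,"linear":[0.2,-0.05,0],"spin":0},{"fingers":0,"linear":[0,0,0],"spin":0}]}}

```text
clock: 5.48
eef_pos: [0.617, 0.3538, 0.0968]
eef_rot: [-0.551, -0.442, 0.558, -0.436]
contact_force: [-29.7, 4.8, 9.3]
width: 0.0428
```

Call:
{"fn": "play_rows", "kwargs": {"moves": [{"fingers":0,"linear":[-0.6,0.15,0],"spin":0},{"fingers":0,"linear":[-0.5,0.1,0],"spin":0},{"fingers":0,"linear":[0,0,1],"spin":0},{"fingers":0,"linear":[0,0,3],"spin":0},{"fingers":0,"linear":[0,0,4],"spin":0},{"fingers":0,"linear":[0,-1,4],"spin":0.12},{"fingers":0,"linear":[0,-2,4],"spin":0.12},{"fingers":0,"linear":[-0.5,-3,2],"spin":0.12}]}}

```text
clock: 6.15
eef_pos: [0.6096, 0.2965, 0.2817]
eef_rot: [0.468, 0.53, -0.464, 0.534]
contact_force: [0.1, -1.3, 0.3]
width: 0.0427
```

```bash
python3 - <<'E'
from h import *
o=st();pad('side','s5');pad('scene','c5')
c=cv2.imread('pics/s5.png')[300:430,160:300];cv2.imwrite('pics/s5c.png',cv2.resize(c,None,fx=4,fy=4))
E
```

```text
t 6.15 p [0.6096 0.2965 0.2817] jaw 0.133 q [ 0.26  0.36  0.47  1.67 -0.    1.7 ] F [ 0.1 -1.3  0.3] M [-0.03 -0.03  0.03] w 0.0427
side 0.06 77 along x mm [-1.5  2.8  7.7]
side 0.07 76 along x mm [ 3.   8.7 11.6]
side 0.08 79 along x mm [10.1 13.7 18.9]
side 0.09 77 along x mm [13.7 19.1 23.2]
side 0.1 78 along x mm [20.9 24.6 29.8]
side 0.11 78 along x mm [25.9 31.  34.8]
side 0.12 80 along x mm [32.2 36.6 42.6]
scene 0.06 22 along x mm [15.7 18.4 21.1]
scene 0.07 22 along x mm [20.9 22.9 26. ]
scene 0.08 24 along x mm [26.4 28.  30.4]
scene 0.09 22 along x mm [32.2 35.3 37. ]
scene 0.1 25 along x mm [37.3 39.3 42. ]
scene 0.11 30 along x mm [42.7 45.3 47.8]
scene 0.12 82 along x mm [38.9 44.  48.5]
```

View pics/s5c.png

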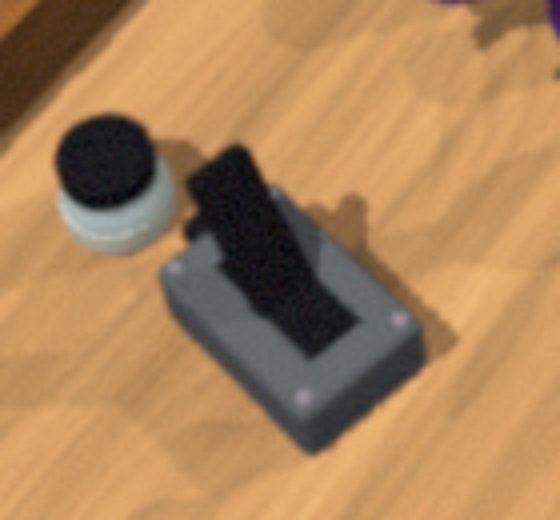

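Call:
{"fn": "play_rows", "kwargs": {"moves": [{"fingers":0,"linear":[0,-3.5,1],"spin":0.12},{"fingers":0,"linear":[0,-4,0],"spin":0.12},{"fingers":0,"linear":[0,-4,0],"spin":0.12},{"fingers":0,"linear":[0,-4,0],"spin":0.12},{"fingers":0,"linear":[0,-4,0],"spin":0.12},{"fingers":0,"linear":[0,-4,0],"spin":0.12},{"fingers":0,"linear":[0,-3.5,0],"spin":0.12},{"fingers":0,"linear":[0,-2.5,0],"spin":0.12}]}}

```text
clock: 6.92
eef_pos: [0.6082, -0.0009, 0.2858]
eef_rot: [0.171, 0.686, -0.171, 0.687]
contact_force: [0.4, -0.9, 0.1]
width: 0.0428
```

Call:
{"fn": "play_rows", "kwargs": {"moves": [{"fingers":0,"linear":[0,-1,0],"spin":0.12},{"fingers":0,"linear":[0,0,0],"spin":0.12},{"fingers":0,"linear":[0,0,0],"spin":0.03},{"fingers":0,"linear":[0,0,0],"spin":0}]}}

```text
clock: 7.25
eef_pos: [0.6084, -0.0083, 0.2857]
eef_rot: [0.078, 0.703, -0.078, 0.703]
contact_force: [1.0, -0.2, 0.2]
width: 0.0428
```

```bash
python3 - <<'E'
from h import *
o=st();d=snap('wrist','w6');P=cloud(d,o).reshape(-1,3)
for z0,z1,n in((.15,.17,'bar'),(.066,.08,'lids')):
    m=(P[:,0]>.5)&(P[:,0]<.74)&(P[:,1]>-.1)&(P[:,1]<.06)&(P[:,2]>z0)&(P[:,2]<z1)
    r=cv2.minAreaRect(P[m][:,:2].astype(np.float32)*1000);print(n,m.sum(),r,P[m].mean(0),cv2.boxPoints(r).round(0).tolist())
E
```

```text
t 7.25 p [ 0.6084 -0.0083  0.2857] jaw 1.35 q [-0.23  0.15  0.23  1.65 -0.   -0.01] F [ 1.  -0.2  0.2] M [ 0.02  0.02 -0.02] w 0.0428
bar 2676 ((646.5357666015625, -21.991785049438477), (15.676749229431152, 140.3974151611328), 78.39498138427734) [ 0.64026316 -0.02063932  0.15993173] [[576.0, -16.0], [714.0, -44.0], [717.0, -28.0], [579.0, -0.0]]
lids 3431 ((605.1950073242188, -10.653823852539062), (53.14789581298828, 217.21075439453125), 76.58073425292969) [ 0.60161454 -0.0098102   0.0746432 ] [[493.0, -11.0], [705.0, -62.0], [717.0, -10.0], [506.0, 40.0]]
```

View pics/w6.png

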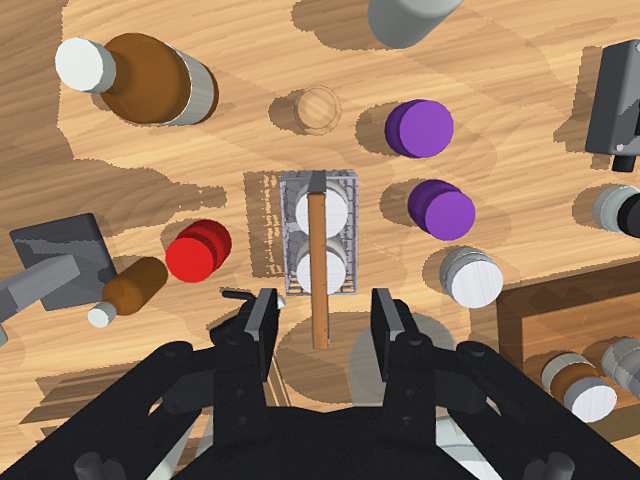

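Call:
{"fn": "play_rows", "kwargs": {"moves": [{"fingers":0,"linear":[-0.1,-0.5,-2],"spin":0.018},{"fingers":0,"linear":[0,0,-3.5],"spin":0},{"fingers":0,"linear":[0,0,-3.5],"spin":0},{"fingers":0,"linear":[0,0,-2.5],"spin":0},{"fingers":0,"linear":[0,0,-1.5],"spin":0},{"fingers":0,"linear":[0,0,-1],"spin":0},{"fingers":0,"linear":[0,0,0],"spin":0},{"fingers":0,"linear":[0,0,0],"spin":0}]}}

```text
clock: 7.97
eef_pos: [0.6075, -0.0127, 0.1461]
eef_rot: [0.072, 0.703, -0.072, 0.704]
contact_force: [0.7, 0.4, 0.6]
width: 0.0427
```

```bash
python3 - <<'E'
from h import *
o=st();d=snap('wrist','w7')
E
```

```text
t 7.97 p [ 0.6075 -0.0127  0.1461] jaw 1.367 q [-0.24  0.13 -0.05  1.4   0.   -0.03] F [0.7 0.4 0.6] M [-0.01  0.03 -0.02] w 0.0427
```

View pics/w7.png

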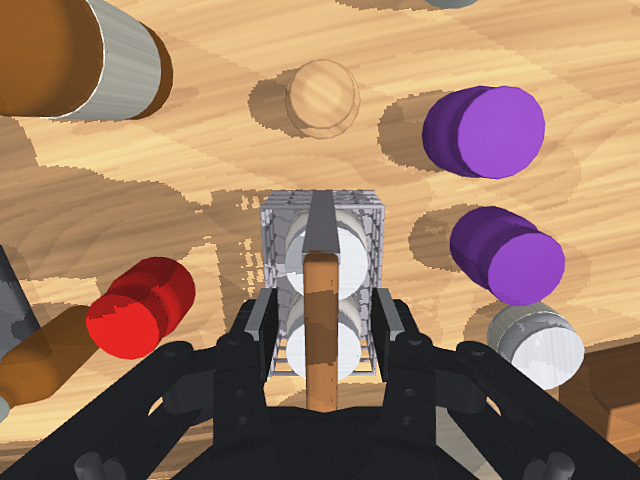

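Call:
{"fn": "play_rows", "kwargs": {"grip_force": 90, "moves": [{"fingers":0.3,"linear":[0,0,-0.5],"spin":0},{"fingers":0.5,"linear":[0,0,0],"spin":0},{"fingers":1,"linear":[0,0,0],"spin":0},{"fingers":1,"linear":[0,0,0],"spin":0},{"fingers":1,"linear":[0,0,0],"spin":0},{"fingers":1,"linear":[0,0,0],"spin":0}]}}

```text
clock: 8.52
eef_pos: [0.6074, -0.0131, 0.1411]
eef_rot: [0.071, 0.703, -0.072, 0.704]
contact_force: [-2.5, -1.9, 4.7]
width: 0.0124
```

Call:
{"fn": "play_rows", "kwargs": {"moves": [{"fingers":1,"linear":[0,0,0.2],"spin":0},{"fingers":1,"linear":[0,0,0.4],"spin":0},{"fingers":1,"linear":[0,0,0.6],"spin":0},{"fingers":1,"linear":[0,0,0.8],"spin":0},{"fingers":1,"linear":[0,0,0.8],"spin":0},{"fingers":1,"linear":[0,0,0.6],"spin":0},{"fingers":1,"linear":[0,0,0.4],"spin":0},{"fingers":1,"linear":[0,0,0.1],"spin":0}]}}

```text
clock: 9.18
eef_pos: [0.6078, -0.0129, 0.1808]
eef_rot: [0.071, 0.703, -0.072, 0.704]
contact_force: [1.4, 0.8, -3.9]
width: 0.0124
```

```bash
python3 - <<'E'
from h import *
o=st();d=snap('side','s8');P=cloud(d)
c=cv2.imread('pics/s8.png')[150:310,240:380];cv2.imwrite('pics/s8c.png',cv2.resize(c,None,fx=3.7,fy=3.7))
E
```

```text
t 9.18 p [ 0.6078 -0.0129  0.1808] jaw 1.368 q [-0.24  0.12  0.01  1.46  0.   -0.03] F [ 1.4  0.8 -3.9] M [ 0.04  0.09 -0.01] w 0.0124
```

View pics/s8c.png

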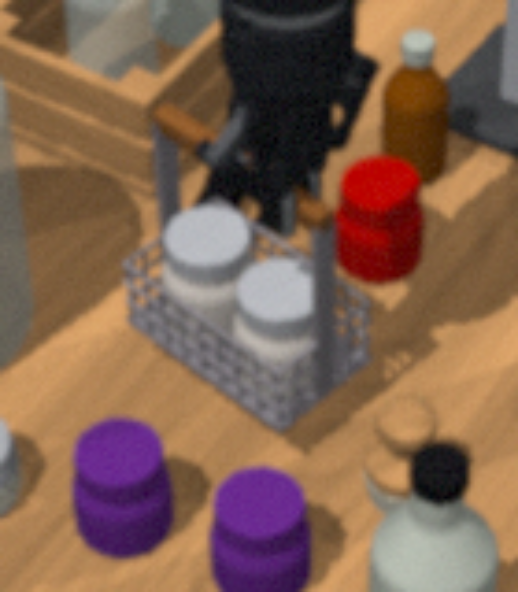

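Call:
{"fn": "play_rows", "kwargs": {"moves": [{"fingers":1,"linear":[0,0,0.5],"spin":0},{"fingers":1,"linear":[0,0,0.9],"spin":0},{"fingers":1,"linear":[0,0,1.3],"spin":0},{"fingers":1,"linear":[0,0,1.6],"spin":0},{"fingers":1,"linear":[0,0,1.8],"spin":0},{"fingers":1,"linear":[0,0,1.8],"spin":0},{"fingers":1,"linear":[0,0,1.8],"spin":0},{"fingers":1,"linear":[0,0,1.8],"spin":0}]}}

```text
clock: 9.9
eef_pos: [0.6073, -0.0127, 0.2967]
eef_rot: [0.072, 0.703, -0.072, 0.704]
contact_force: [1.5, -0.4, -4.0]
width: 0.0126
```

Call:
{"fn": "play_rows", "kwargs": {"moves": [{"fingers":1,"linear":[0,0,1.8],"spin":0},{"fingers":1,"linear":[0,0,1.7],"spin":0},{"fingers":1,"linear":[0,0,1.3],"spin":0},{"fingers":1,"linear":[0,0,0.9],"spin":0},{"fingers":1,"linear":[0,0,0.5],"spin":0},{"fingers":1,"linear":[0,0,0.2],"spin":0},{"fingers":1,"linear":[0,0,0],"spin":0}]}}

```text
clock: 10.48
eef_pos: [0.6074, -0.0128, 0.3591]
eef_rot: [0.072, 0.703, -0.072, 0.704]
contact_force: [0.8, -0.8, -5.2]
width: 0.0128
```

```bash
python3 - <<'E'
from h import *
o=st();d=snap('side','s9')
E
```

```text
t 10.48 p [ 0.6074 -0.0128  0.3591] jaw 1.368 q [-0.24  0.2   0.42  1.79  0.   -0.03] F [ 0.8 -0.8 -5.2] M [0.06 0.14 0.  ] w 0.0128
```

View pics/s9.png

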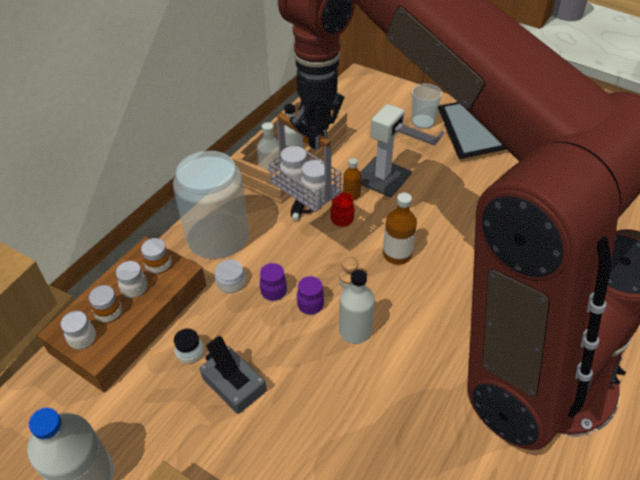

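Call:
{"fn": "play_rows", "kwargs": {"moves": [{"fingers":1,"linear":[-0.3,-0.3,0.2],"spin":-0.02},{"fingers":1,"linear":[-0.6,-0.6,0.2],"spin":-0.04},{"fingers":1,"linear":[-0.9,-0.9,0.2],"spin":-0.06},{"fingers":1,"linear":[-1.2,-1.2,0.2],"spin":-0.07},{"fingers":1,"linear":[-1.4,-1.4,0.2],"spin":-0.07},{"fingers":1,"linear":[-1.5,-1.5,0.2],"spin":-0.07},{"fingers":1,"linear":[-1.5,-1.5,0.2],"spin":-0.07},{"fingers":1,"linear":[-1.5,-1.5,0],"spin":-0.07}]}}

```text
clock: 11.2
eef_pos: [0.5172, -0.1023, 0.3724]
eef_rot: [0.235, 0.667, -0.235, 0.667]
contact_force: [0.2, -0.5, -3.9]
width: 0.012
```

Call:
{"fn": "play_rows", "kwargs": {"moves": [{"fingers":1,"linear":[-1.5,-1.5,0],"spin":-0.07},{"fingers":1,"linear":[-1.5,-1.5,0],"spin":-0.07},{"fingers":1,"linear":[-1.4,-1.5,0],"spin":-0.07},{"fingers":1,"linear":[-1.3,-1.5,0],"spin":-0.07},{"fingers":1,"linear":[-1.2,-1.5,0],"spin":-0.07},{"fingers":1,"linear":[-1,-1.5,0],"spin":-0.07},{"fingers":1,"linear":[-0.8,-1.5,0],"spin":-0.07},{"fingers":1,"linear":[-0.6,-1.5,0],"spin":-0.07}]}}

```text
clock: 11.87
eef_pos: [0.4242, -0.2223, 0.3722]
eef_rot: [0.41, 0.576, -0.41, 0.576]
contact_force: [0.5, 0.1, -4.7]
width: 0.0124
```

Call:
{"fn": "play_rows", "kwargs": {"moves": [{"fingers":1,"linear":[-0.4,-1.5,0],"spin":-0.07},{"fingers":1,"linear":[-0.2,-1.5,0],"spin":-0.07},{"fingers":1,"linear":[0,-1.5,0],"spin":-0.06},{"fingers":1,"linear":[0,-1.4,0],"spin":-0.05},{"fingers":1,"linear":[0,-1.2,0],"spin":-0.04},{"fingers":1,"linear":[0,-1,0],"spin":-0.03},{"fingers":1,"linear":[0,-0.8,0],"spin":-0.02},{"fingers":1,"linear":[0,-0.5,0],"spin":-0.01}]}}

```text
clock: 12.53
eef_pos: [0.4192, -0.3165, 0.3722]
eef_rot: [0.503, 0.497, -0.503, 0.497]
contact_force: [-0.1, -0.7, -4.4]
width: 0.0127
```

Call:
{"fn": "play_rows", "kwargs": {"moves": [{"fingers":1,"linear":[0,-0.2,0],"spin":0},{"fingers":1,"linear":[0,0,0],"spin":0},{"fingers":1,"linear":[0,0,0],"spin":0}]}}

```text
clock: 12.78
eef_pos: [0.4194, -0.3174, 0.3726]
eef_rot: [0.503, 0.497, -0.503, 0.497]
contact_force: [-0.2, 0.1, -4.6]
width: 0.0124
```

```bash
python3 - <<'E'
from h import *
o=st();d=snap('scene','c10');w=snap('wrist','w10');np.savez('d_wrist10.npz',**w)
for dd,oo,n in((d,None,'scene'),(w,o,'wrist')):
    P=cloud(dd,oo).reshape(-1,3);hsv=cv2.cvtColor(dd['color'],cv2.COLOR_RGB2HSV).reshape(-1,3)
    def rect(b,n2,mm=True):
        m=(P[:,0]>b[0])&(P[:,0]<b[1])&(P[:,1]>b[2])&(P[:,1]<b[3])&(P[:,2]>b[4])&(P[:,2]<b[5])&mm
        if m.sum()>5: r=cv2.minAreaRect(P[m][:,:2].astype(np.float32)*1000);print(n,n2,m.sum(),np.round(r[0],1),np.round(r[1],1),round(r[2],1),P[m].mean(0).round(4))
    rect((.38,.46,-.46,-.26,.36,.40),'bar',(hsv[:,0]<25)&(hsv[:,1]>90)&(hsv[:,2]>50))
    rect((.44,.59,-.4,-.3,.183,.197),'strap')
    rect((.44,.5,-.4,-.3,.2,.225),'tip')
    rect((.56,.68,-.42,-.3,.21,.225),'housing')
E
```

```text
t 12.78 p [ 0.4194 -0.3174  0.3726] jaw -0.011 q [-0.9  -0.04  0.19  1.81  0.    0.68] F [-0.2  0.1 -4.6] M [ 0.18 -0.01 -0.03] w 0.0124
scene bar 276 [ 420.1 -355.9] [ 18.8 140. ] 0.2 [ 0.4222 -0.3573  0.39  ]
scene strap 304 [ 522.9 -359.9] [29.7 87.5] 89.3 [ 0.5226 -0.358   0.1915]
scene tip 95 [ 477.4 -358.2] [28.5 15.8] 81.4 [ 0.4787 -0.357   0.2095]
scene housing 694 [ 622.6 -363.2] [87.5 56.7] 88.9 [ 0.6258 -0.3599  0.2158]
wrist bar 5277 [ 418.8 -321.5] [68.4 15.1] 88.5 [ 0.4192 -0.316   0.3914]
wrist strap 2884 [ 533.9 -361.4] [ 28.7 111.7] 88.5 [ 0.5367 -0.3603  0.1901]
wrist tip 211 [ 478.3 -359.7] [ 9.2 27.6] 0.6 [ 0.4773 -0.3577  0.2117]
wrist housing 4556 [ 620.5 -363.4] [84.4 55.4] 89.0 [ 0.6185 -0.3607  0.2148]
```

View pics/c10.png

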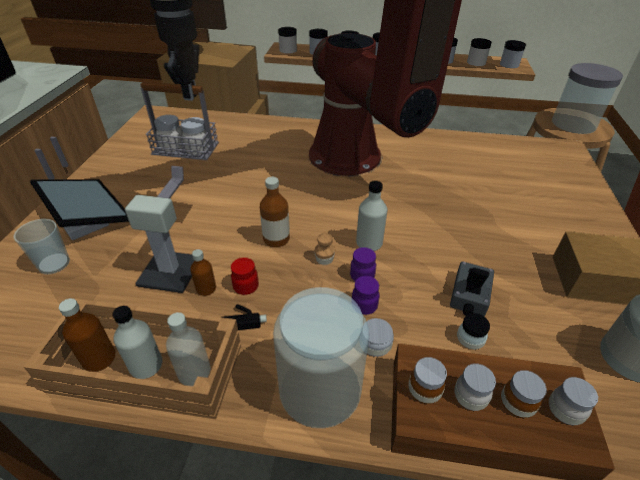

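View pics/w10.png

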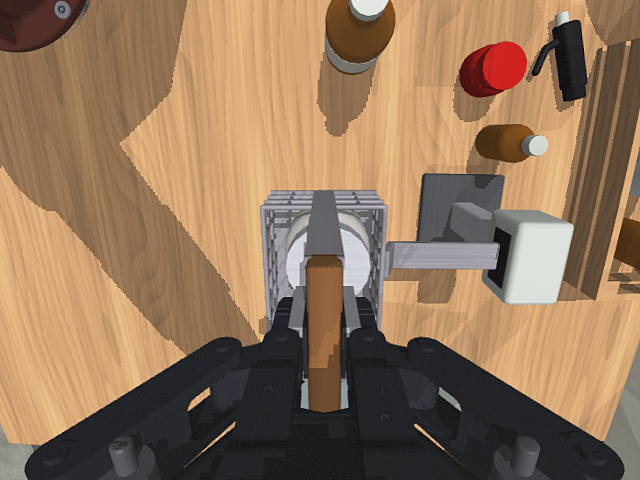

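Call:
{"fn": "play_rows", "kwargs": {"moves": [{"fingers":1,"linear":[-0.2,-0.1,-0.4],"spin":0},{"fingers":1,"linear":[-0.2,-0.2,-0.8],"spin":0},{"fingers":1,"linear":[-0.1,-0.1,-1.2],"spin":0},{"fingers":1,"linear":[0,0,-1.5],"spin":0},{"fingers":1,"linear":[0,0,-1.6],"spin":0},{"fingers":1,"linear":[0,0,-1.6],"spin":0},{"fingers":1,"linear":[0,0,-1.6],"spin":0},{"fingers":1,"linear":[0,0,-1.6],"spin":0}]}}

```text
clock: 13.55
eef_pos: [0.4139, -0.3215, 0.2678]
eef_rot: [0.503, 0.497, -0.503, 0.497]
contact_force: [0.2, 0.3, -4.2]
width: 0.0124
```

Call:
{"fn": "play_rows", "kwargs": {"moves": [{"fingers":1,"linear":[0,0,-1.5],"spin":0},{"fingers":1,"linear":[0,0,-1.2],"spin":0},{"fingers":1,"linear":[0,0,-0.8],"spin":0},{"fingers":1,"linear":[0,0,-0.4],"spin":0},{"fingers":1,"linear":[0,0,-0.2],"spin":0},{"fingers":1,"linear":[0,0,0],"spin":0},{"fingers":1,"linear":[0,0,0],"spin":0}]}}

```text
clock: 14.13
eef_pos: [0.4145, -0.322, 0.2292]
eef_rot: [-0.503, -0.497, 0.503, -0.497]
contact_force: [0.4, -0.0, -3.5]
width: 0.0122
```

```bash
python3 - <<'E'
from h import *
o=st();d=snap('side','s11');c=snap('scene','c11');w=snap('wrist','w11')
for dd,oo,n in((d,None,'side'),(c,None,'scene'),(w,o,'wrist')):
    P=cloud(dd,oo).reshape(-1,3);hsv=cv2.cvtColor(dd['color'],cv2.COLOR_RGB2HSV).reshape(-1,3)
    m=(P[:,0]>.37)&(P[:,0]<.46)&(P[:,1]>-.45)&(P[:,1]<-.27)&(P[:,2]>.215)&(P[:,2]<.26)&(hsv[:,0]<25)&(hsv[:,1]>90)&(hsv[:,2]>50)
    q=P[m]; 
    if len(q)<20: print(n,len(q));continue
    r=cv2.minAreaRect(q[:,:2].astype(np.float32)*1000);print(n,len(q),np.round(r[0],1),np.round(r[1],1),round(r[2],1),'z',q[:,2].max().round(4))
    for k in np.arange(-.43,-.27,.02):
        t=q[abs(q[:,1]-k)<.01]; 
        if len(t)>3: print('  y',round(k,2),'ztop',np.percentile(t[:,2],90).round(4))
i=cv2.imread('pics/s11.png')[60:260,320:520];cv2.imwrite('pics/s11c.png',cv2.resize(i,None,fx=3,fy=3))
i=cv2.imread('pics/c11.png')[100:300,80:280];cv2.imwrite('pics/c11c.png',cv2.resize(i,None,fx=3,fy=3))
E
```

```text
t 14.13 p [ 0.4145 -0.322   0.2292] jaw -0.012 q [-0.91 -0.13 -0.15  1.55  0.    0.67] F [ 0.4 -0.  -3.5] M [ 0.14  0.01 -0.02] w 0.0122
side 98 [ 421.5 -313.6] [23.7 55.6] 17.2 z 0.2555
  y -0.33 ztop 0.251
  y -0.31 ztop 0.2528
  y -0.29 ztop 0.2502
scene 274 [ 415.3 -361.5] [ 27.4 142. ] 2.7 z 0.2584
  y -0.43 ztop 0.2502
  y -0.41 ztop 0.2513
  y -0.39 ztop 0.2509
  y -0.37 ztop 0.2511
  y -0.35 ztop 0.2498
  y -0.33 ztop 0.2466
  y -0.31 ztop 0.251
  y -0.29 ztop 0.2507
wrist 5208 [ 414.1 -326. ] [68.1 15. ] 88.6 z 0.2566
  y -0.35 ztop 0.249
  y -0.33 ztop 0.2494
  y -0.31 ztop 0.2493
  y -0.29 ztop 0.2491
```

View pics/s11c.png

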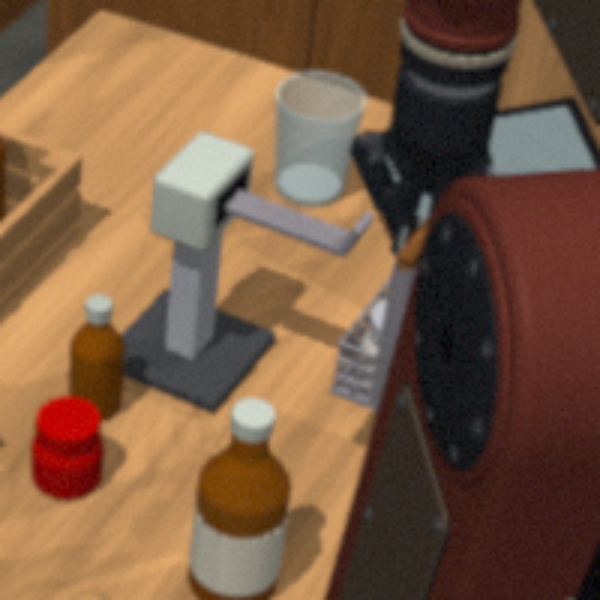

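View pics/c11c.png

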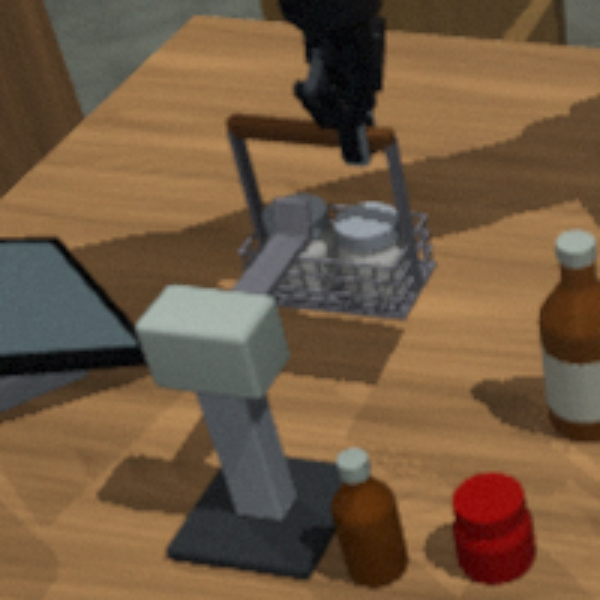

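Call:
{"fn": "play_rows", "kwargs": {"moves": [{"fingers":1,"linear":[0.3,0,0],"spin":0},{"fingers":1,"linear":[0.6,0,0],"spin":0},{"fingers":1,"linear":[0.8,0,0],"spin":0},{"fingers":1,"linear":[0.9,0,0],"spin":0},{"fingers":1,"linear":[1,0,0],"spin":0},{"fingers":1,"linear":[1,0,0],"spin":0},{"fingers":1,"linear":[1,0,0],"spin":0},{"fingers":1,"linear":[1,0,0],"spin":0}]}}

```text
clock: 14.95
eef_pos: [0.4816, -0.3216, 0.2282]
eef_rot: [0.503, 0.497, -0.503, 0.497]
contact_force: [0.3, -0.7, -3.7]
width: 0.0125
```

Call:
{"fn": "play_rows", "kwargs": {"moves": [{"fingers":1,"linear":[0.9,0,0],"spin":0},{"fingers":1,"linear":[0.7,0,0],"spin":0},{"fingers":1,"linear":[0.5,0,0],"spin":0},{"fingers":1,"linear":[0.3,0,0],"spin":0},{"fingers":1,"linear":[0.2,0,0],"spin":0},{"fingers":1,"linear":[0,0,0],"spin":0},{"fingers":1,"linear":[0,0,0],"spin":0}]}}

```text
clock: 15.53
eef_pos: [0.5061, -0.3218, 0.2285]
eef_rot: [-0.503, -0.497, 0.503, -0.497]
contact_force: [-0.4, 0.2, -3.7]
width: 0.0124
```

```bash
python3 - <<'E'
from h import *
o=st();d=snap('side','s12');c=snap('scene','c12');w=snap('wrist','w12')
i=cv2.imread('pics/s12.png')[60:260,320:520];cv2.imwrite('pics/s12c.png',cv2.resize(i,None,fx=3,fy=3))
i=cv2.imread('pics/c12.png')[100:300,80:280];cv2.imwrite('pics/c12c.png',cv2.resize(i,None,fx=3,fy=3))
E
```

```text
t 15.53 p [ 0.5061 -0.3218  0.2285] jaw -0.012 q [-0.78  0.1   0.07  1.54 -0.    0.8 ] F [-0.4  0.2 -3.7] M [0.18 0.   0.02] w 0.0124
```

View pics/s12c.png

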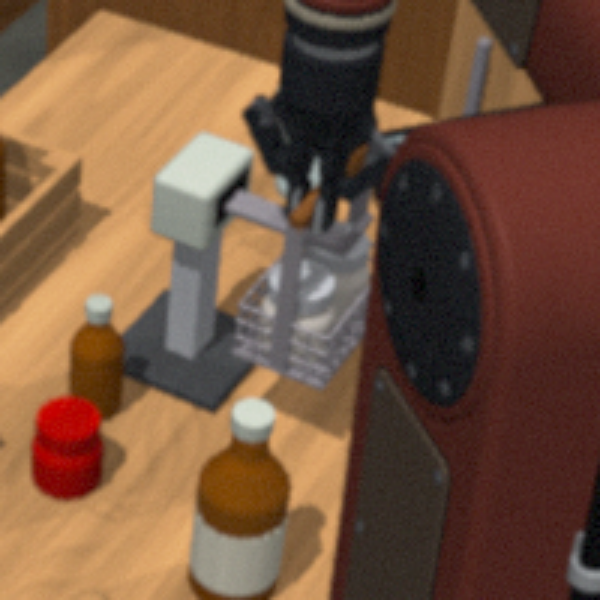

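View pics/w12.png

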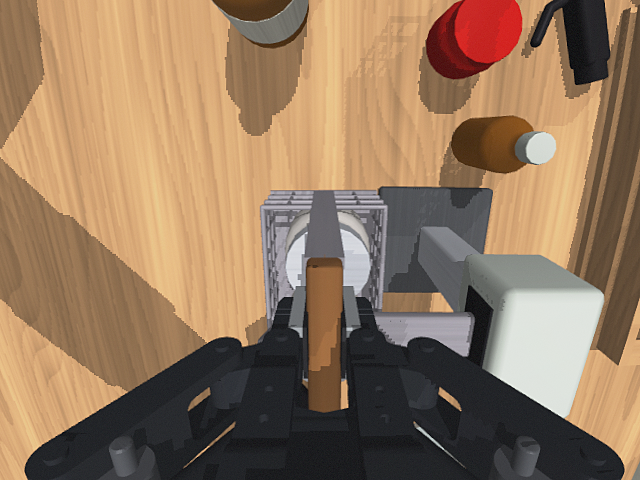

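Call:
{"fn": "play_rows", "kwargs": {"moves": [{"fingers":1,"linear":[0,0,-0.3],"spin":0},{"fingers":1,"linear":[0,0,-0.5],"spin":0},{"fingers":1,"linear":[0,0,-0.6],"spin":0},{"fingers":1,"linear":[0,0,-0.6],"spin":0},{"fingers":1,"linear":[0,0,-0.6],"spin":0},{"fingers":1,"linear":[0,0,-0.5],"spin":0},{"fingers":1,"linear":[0,0,-0.4],"spin":0},{"fingers":1,"linear":[0,0,-0.2],"spin":0}]}}

```text
clock: 16.35
eef_pos: [0.5061, -0.3215, 0.1905]
eef_rot: [0.503, 0.497, -0.503, 0.497]
contact_force: [-0.1, -0.0, -5.1]
width: 0.0124
```

Call:
{"fn": "play_rows", "kwargs": {"moves": [{"fingers":1,"linear":[0,0,-0.1],"spin":0},{"fingers":1,"linear":[0,0,-0.1],"spin":0},{"fingers":1,"linear":[0,0,-0.1],"spin":0},{"fingers":1,"linear":[0,0,0],"spin":0},{"fingers":1,"linear":[0,0,0],"spin":0}]}}

```text
clock: 16.77
eef_pos: [0.5063, -0.3218, 0.1886]
eef_rot: [0.503, 0.497, -0.503, 0.497]
contact_force: [0.4, -0.0, -4.7]
width: 0.0126
```

```bash
python3 - <<'E'
from h import *
o=st()
E
```

```text
t 16.77 p [ 0.5063 -0.3218  0.1886] jaw -0.012 q [-0.78  0.1   0.    1.47  0.    0.8 ] F [ 0.4 -0.  -4.7] M [ 0.15 -0.02 -0.05] w 0.0126
```

Call:
{"fn": "play_rows", "kwargs": {"moves": [{"fingers":1,"linear":[0,0,-0.1],"spin":0},{"fingers":1,"linear":[0,0,0],"spin":0},{"fingers":1,"linear":[0,0,0],"spin":0}]}}

```text
clock: 17.02
eef_pos: [0.5063, -0.3217, 0.1875]
eef_rot: [0.503, 0.497, -0.503, 0.497]
contact_force: [-0.2, -0.4, -5.0]
width: 0.0125
```

Call:
{"fn": "play_rows", "kwargs": {"moves": [{"fingers":1,"linear":[0,0,-0.05],"spin":0},{"fingers":1,"linear":[0,0,0],"spin":0},{"fingers":1,"linear":[0,0,0],"spin":0}]}}

```text
clock: 17.27
eef_pos: [0.5063, -0.3218, 0.1872]
eef_rot: [0.503, 0.497, -0.503, 0.497]
contact_force: [0.1, -0.0, -2.0]
width: 0.0125
```

Call:
{"fn": "play_rows", "kwargs": {"moves": [{"fingers":1,"linear":[0,0,-0.05],"spin":0},{"fingers":1,"linear":[0,0,0],"spin":0},{"fingers":1,"linear":[0,0,0],"spin":0}]}}

```text
clock: 17.52
eef_pos: [0.5064, -0.3218, 0.1869]
eef_rot: [0.503, 0.497, -0.503, 0.497]
contact_force: [-1.8, 2.2, 1.4]
width: 0.0123
```

```bash
python3 - <<'E'
from h import *
o=st()
E
```

```text
t 17.52 p [ 0.5064 -0.3218  0.1869] jaw -0.012 q [-0.78  0.1  -0.    1.47  0.    0.8 ] F [-1.8  2.2  1.4] M [ 0.37  0.27 -0.07] w 0.0123
```

Call:
{"fn": "play_rows", "kwargs": {"grip_force": 20, "moves": [{"fingers":1,"linear":[0,0,0.03],"spin":0},{"fingers":1,"linear":[0,0,0],"spin":0},{"fingers":0.6,"linear":[0,0,0],"spin":0},{"fingers":0.5,"linear":[0,0,0],"spin":0},{"fingers":0.4,"linear":[0,0,0],"spin":0},{"fingers":0.2,"linear":[0,0,0],"spin":0},{"fingers":0.1,"linear":[0,0,0],"spin":0},{"fingers":0,"linear":[0,0,0],"spin":0}]}}

```text
clock: 18.18
eef_pos: [0.5063, -0.3218, 0.1868]
eef_rot: [0.503, 0.497, -0.503, 0.497]
contact_force: [-0.2, 0.3, 0.7]
width: 0.0426
```

```bash
python3 - <<'E'
from h import *
o=st();d=snap('scene','c13');w=snap('wrist','w13')
i=cv2.imread('pics/c13.png')[100:300,80:280];cv2.imwrite('pics/c13c.png',cv2.resize(i,None,fx=3,fy=3))
E
```

```text
t 18.18 p [ 0.5063 -0.3218  0.1868] jaw -0.012 q [-0.78  0.1  -0.    1.47  0.    0.8 ] F [-0.2  0.3  0.7] M [-0.04  0.   -0.04] w 0.0426
```

View pics/c13c.png

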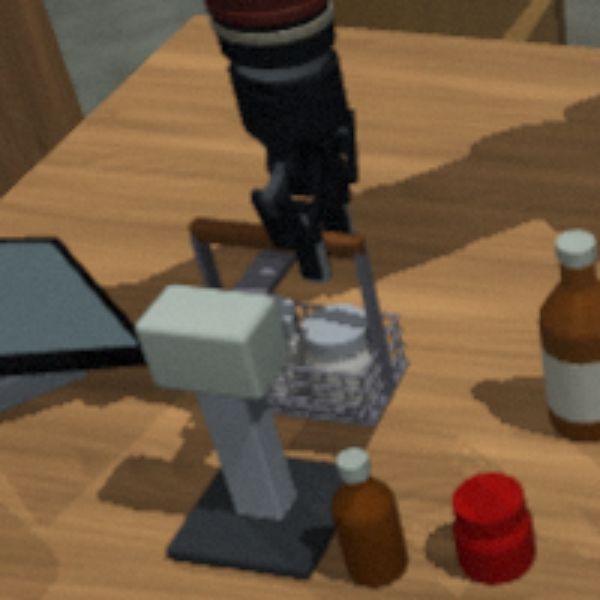

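View pics/w13.png

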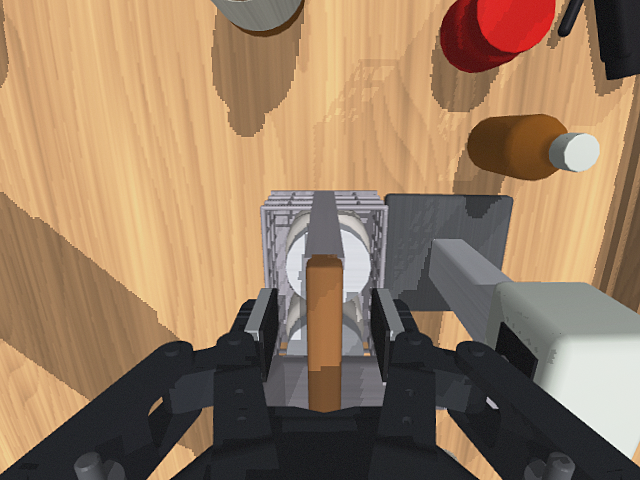

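Released cleanly: the bar is centred between the open pads. I'll retreat straight up, then away.

Call:
{"fn": "play_rows", "kwargs": {"moves": [{"fingers":0,"linear":[0,0,0.4],"spin":0},{"fingers":0,"linear":[0,0,1],"spin":0},{"fingers":0,"linear":[0,0,1.5],"spin":0},{"fingers":0,"linear":[0,0,2],"spin":0},{"fingers":0,"linear":[0,0,2.5],"spin":0},{"fingers":0,"linear":[0,0,3],"spin":0},{"fingers":0,"linear":[0,0,3],"spin":0},{"fingers":0,"linear":[0,2,1],"spin":0}]}}

```text
clock: 18.95
eef_pos: [0.5065, -0.3044, 0.3358]
eef_rot: [-0.503, -0.494, 0.504, -0.499]
contact_force: [1.2, -0.4, 0.6]
width: 0.0427
```

Call:
{"fn": "play_rows", "kwargs": {"moves": [{"fingers":0,"linear":[-1,3,0],"spin":0},{"fingers":0,"linear":[-1,4,0],"spin":0},{"fingers":0,"linear":[-1,4,0],"spin":0},{"fingers":0,"linear":[-1,4,0],"spin":0},{"fingers":0,"linear":[0,4,0],"spin":0},{"fingers":0,"linear":[0,2,0],"spin":0},{"fingers":0,"linear":[0,0,0],"spin":0},{"fingers":0,"linear":[0,0,0],"spin":0}]}}

```text
clock: 19.62
eef_pos: [0.4664, -0.0909, 0.3321]
eef_rot: [0.503, 0.497, -0.502, 0.498]
contact_force: [-0.2, -0.3, 0.5]
width: 0.0426
```

```bash
cat > chk.py <<'E'
from h import *
import sys
t=sys.argv[1]
o=st()
for n in('scene','side'):
    d=snap(n,n+t)
    P=cloud(d).reshape(-1,3);hsv=cv2.cvtColor(d['color'],cv2.COLOR_RGB2HSV).reshape(-1,3)
    m=(P[:,0]>.46)&(P[:,0]<.56)&(P[:,1]>-.45)&(P[:,1]<-.27)&(P[:,2]>.17)&(P[:,2]<.24)&(hsv[:,0]<25)&(hsv[:,1]>90)&(hsv[:,2]>40)
    q=P[m]; 
    if len(q)<20: print(n,len(q));continue
    r=cv2.minAreaRect(q[:,:2].astype(np.float32)*1000);print(n,len(q),np.round(r[0],1),np.round(r[1],1),round(r[2],1))
    print([ (round(k,2),np.percentile(q[abs(q[:,1]-k)<.01][:,2],90).round(4)) for k in np.arange(-.43,-.28,.02) if (abs(q[:,1]-k)<.01).sum()>3])
    lid=(P[:,0]>.46)&(P[:,0]<.56)&(P[:,1]>-.45)&(P[:,1]<-.27)&(P[:,2]>.105)&(P[:,2]<.135)&(hsv[:,1]<60)&(hsv[:,2]>120)
    print('lids',lid.sum(),P[lid].min(0).round(3),P[lid].max(0).round(3))
pad('side')
i=cv2.imread('pics/scene%s.png'%t)[140:300,80:280];j=cv2.imread('pics/side%s.png'%t)[80:240,330:530]
cv2.imwrite('pics/f%s.png'%t,np.hstack([cv2.resize(x,None,fx=2,fy=2) for x in(i,j)]))
E
python3 chk.py 14
```

```text
t 19.62 p [ 0.4664 -0.0909  0.3321] jaw -0.01 q [-0.47 -0.23 -0.06  1.75 -0.    1.11] F [-0.2 -0.3  0.5] M [-0.04 -0.02  0.02] w 0.0426
scene 498 [ 502.8 -360.9] [134.6  72.7] 67.6
[(np.float64(-0.43), np.float64(0.2079)), (np.float64(-0.41), np.float64(0.2082)), (np.float64(-0.39), np.float64(0.2087)), (np.float64(-0.37), np.float64(0.2086)), (np.float64(-0.35), np.float64(0.2087)), (np.float64(-0.33), np.float64(0.2085)), (np.float64(-0.31), np.float64(0.2083)), (np.float64(-0.29), np.float64(0.208))]
lids 182 [ 0.483 -0.38   0.118] [ 0.537 -0.304  0.126]
side 78 [ 491.8 -371.6] [ 41.1 121.8] 0.0
[(np.float64(-0.43), np.float64(0.2072)), (np.float64(-0.41), np.float64(0.2087)), (np.float64(-0.39), np.float64(0.2091)), (np.float64(-0.37), np.float64(0.2084))]
lids 184 [ 0.464 -0.423  0.107] [ 0.532 -0.302  0.126]
side 0.06 70 along x mm [-1.3  2.9  7.6]
side 0.07 81 along x mm [ 3.8  8.8 12.7]
side 0.08 78 along x mm [ 9.6 14.4 19.5]
side 0.09 84 along x mm [15.3 19.8 23.8]
side 0.1 77 along x mm [21.6 25.6 30.2]
side 0.11 73 along x mm [26.2 30.6 36. ]
side 0.12 84 along x mm [32.1 36.6 43.2]
```

View pics/f14.png

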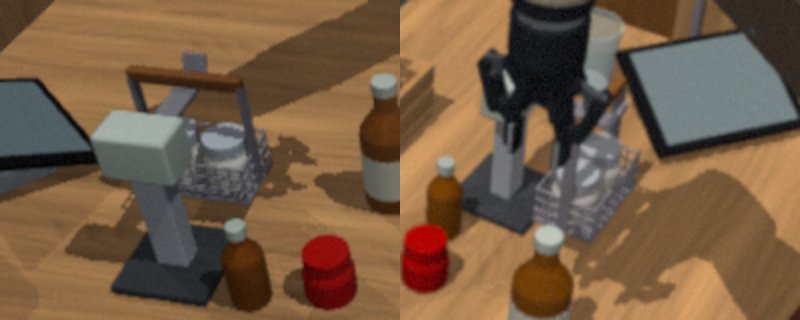

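Call:
{"fn": "play_rows", "kwargs": {"moves": [{"fingers":0,"linear":[0,2,0],"spin":0},{"fingers":0,"linear":[0,4,0],"spin":0},{"fingers":0,"linear":[0,4,0],"spin":0},{"fingers":0,"linear":[0,4,0],"spin":0},{"fingers":0,"linear":[0,4,0],"spin":0},{"fingers":0,"linear":[0,4,0],"spin":0},{"fingers":0,"linear":[0,3,0],"spin":0},{"fingers":0,"linear":[0,1,0],"spin":0}]}}

```text
clock: 20.43
eef_pos: [0.4662, 0.1709, 0.3306]
eef_rot: [0.503, 0.498, -0.502, 0.497]
contact_force: [0.2, 0.2, -0.3]
width: 0.0429
```

Call:
{"fn": "play_rows", "kwargs": {"moves": [{"fingers":0,"linear":[0,0,0],"spin":0},{"fingers":0,"linear":[0,0,0],"spin":0},{"fingers":0,"linear":[0,0,0],"spin":0},{"fingers":0,"linear":[0,0,0],"spin":0},{"fingers":0,"linear":[0,0,0],"spin":0},{"fingers":0,"linear":[0,0,0],"spin":0},{"fingers":0,"linear":[0,0,0],"spin":0},{"fingers":0,"linear":[0,0,0],"spin":0}]}}

```text
clock: 21.1
eef_pos: [0.4663, 0.1679, 0.3308]
eef_rot: [0.503, 0.497, -0.503, 0.497]
contact_force: [-0.7, 0.2, 1.3]
width: 0.0427
```

```bash
python3 chk.py 15; python3 - <<'E'
from h import *
a=cv2.imread('pics/side15.png')
b=snap('side','side16')['color'][:,:,::-1]; c=snap('side')['color'][:,:,::-1]
for x,y in((a,b),(b,c)): print('diff',np.abs(x[80:240,330:530].astype(int)-y[80:240,330:530]).mean(), np.abs(x[300:430,160:300].astype(int)-y[300:430,160:300]).mean())
E
```

```text
t 21.1 p [0.4663 0.1679 0.3308] jaw -0.012 q [ 0.08 -0.17 -0.    1.74 -0.    1.66] F [-0.7  0.2  1.3] M [-0.01 -0.03 -0.02] w 0.0427
scene 507 [ 505.  -360.8] [132.1  75.8] 64.9
[(np.float64(-0.43), np.float64(0.2085)), (np.float64(-0.41), np.float64(0.2084)), (np.float64(-0.39), np.float64(0.2084)), (np.float64(-0.37), np.float64(0.2082)), (np.float64(-0.35), np.float64(0.2088)), (np.float64(-0.33), np.float64(0.2083)), (np.float64(-0.31), np.float64(0.2085)), (np.float64(-0.29), np.float64(0.208))]
lids 175 [ 0.48  -0.382  0.118] [ 0.535 -0.304  0.125]
side 269 [ 495.2 -359.9] [147.2  37.8] 88.3
[(np.float64(-0.43), np.float64(0.2101)), (np.float64(-0.41), np.float64(0.2084)), (np.float64(-0.39), np.float64(0.209)), (np.float64(-0.37), np.float64(0.2084)), (np.float64(-0.35), np.float64(0.21)), (np.float64(-0.33), np.float64(0.21)), (np.float64(-0.31), np.float64(0.2097)), (np.float64(-0.29), np.float64(0.2101))]
lids 183 [ 0.477 -0.426  0.105] [ 0.536 -0.301  0.127]
side 0.06 74 along x mm [-1.9  2.7  7.1]
side 0.07 74 along x mm [ 3.6  8.4 11.6]
side 0.08 84 along x mm [ 9.6 13.7 18.7]
side 0.09 81 along x mm [14.9 19.8 25.2]
side 0.1 75 along x mm [20.2 25.  29.4]
side 0.11 79 along x mm [26.1 30.5 36.4]
side 0.12 82 along x mm [32.  36.6 42.1]
diff 3.18784375 2.7213369963369964
diff 3.1762916666666667 2.7002747252747255
```

View pics/f15.png

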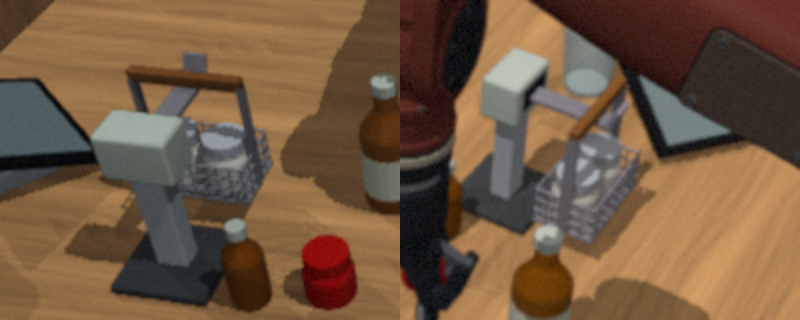

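View pics/side15.png

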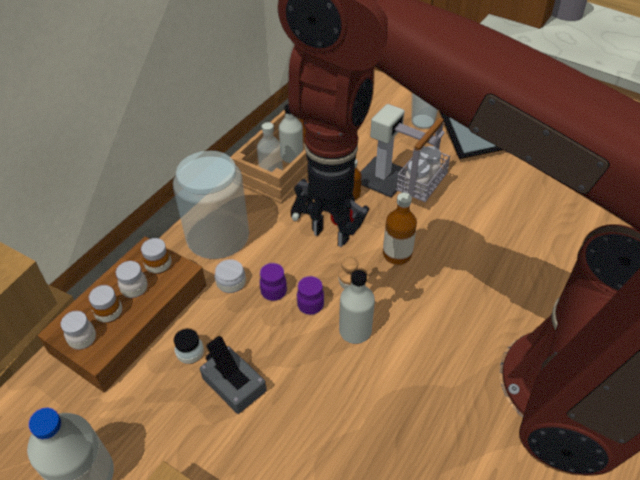

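Call:
{"fn": "play_rows", "kwargs": {"moves": [{"fingers":0,"linear":[0,0,0],"spin":0},{"fingers":0,"linear":[0,0,0],"spin":0},{"fingers":0,"linear":[0,0,0],"spin":0},{"fingers":0,"linear":[0,0,0],"spin":0},{"fingers":0,"linear":[0,0,0],"spin":0},{"fingers":0,"linear":[0,0,0],"spin":0},{"fingers":0,"linear":[0,0,0],"spin":0},{"fingers":0,"linear":[0,0,0],"spin":0}]}}

```text
clock: 22.02
eef_pos: [0.4663, 0.1683, 0.3307]
eef_rot: [0.503, 0.497, -0.503, 0.497]
contact_force: [0.2, -0.3, -0.6]
width: 0.0427
```

```bash
python3 - <<'E'
from h import *
b=snap('side')['color'][:,:,::-1]; a=cv2.imread('pics/side15.png')
print(np.abs(a[80:240,390:530].astype(int)-b[80:240,390:530]).mean())
print(order.job_done())
E
```

```text
2.9695386904761905
the job is handed in; nothing more can be done
None
```

I reset the trip lever and hung the basket on the scale's hook, then handed the job in at about 22 s of the 69 s allowed. The hand-in reports no verdict, so this rests on my own last checks.

- **Lever:** With the hook empty, I pushed the paddle to its front stop (about 20 N) and then to its rear stop (15 N, rising to 30 N). Afterwards it leaned about 0.5 rad to the rear, which is fully on.
- **Basket:** It hangs by the middle of its handle, within about 1 mm of the hook's centre line. The bar is level to about 1 mm in the scene camera; the side camera's readings scatter by about 2 mm.
- **Jars:** Both stand upright in the basket.
- **Stillness:** Frames about a second apart differ only by image noise, and the gripper is well clear.
- **Other things on the counter:** I saw nothing displaced in the last pictures. The arm was partly hiding the red jar and the sample bottle in the final side view, but both stand in the scene view.

No check failed. The wrist force was highest at about 31 N, when the lever was against its rear stop.

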